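# Load a moulded cover into the pad-printing jig

### The job

Take the plain white cover from the infeed stand and load it in the print jig: with its front end held up, hook its tongue under the retaining lip and slide it in until it meets the back stop, then swing the front down until the red spring catch has snapped over the front flange and the cover lies flat on the nest. Feel your way and do not force it: until its front is down, pushing it against the jig with more than about 20 N marks the cover. Let go of it, and leave everything else on the bench where it is.

Things in the scene. Friction and masses are not known exactly. Their poses are not given: they have to be found in the camera images.
- cover: Plain white moulded cover, 140 mm long over all, about 0.12 kg. Origin at the centre of its underside; +x along it towards the tongue, z up out of its face. Box body x -52 to +50, 56 wide (y), z 0 to 24 mm; five dark vent slots in the top near the tongue end, a black dial near the front end. Starts level on the infeed stand, underside 20 mm above the bench.
- tongue (a point): Middle of the lower end edge of the cover's tongue (cover x 80, z 0 mm). The tongue is flat: cover x 50 to 80, 40 mm wide, z 0 to 5.
- front (a point): Middle of the top of the cover's front flange (cover x -56, z 5 mm), where the red catch snaps over it. The flange is flat: x -60 to -52, 40 mm wide, z 0 to 5.
- stand: Infeed stand, fixed: grey base 140 x 80 x 6 mm with two wooden rails, their top 20 mm above the bench, reaching 19 mm out from the middle line, so that the cover's long sides overhang and fingers have 14 mm below its underside. Origin under its centre at bench height.
- jig: Print jig, fixed: aluminium base plate 235 x 110 x 14 mm, two blue nest rails on it (y 10 to 20 mm either side, x -45 to +93). Origin on the middle line at bench height, +x from the red catch towards the dark retaining lip. A seated cover points the same way, origin at y 0, z 40 mm, x anywhere from -10 to +10. Beside the rails fingers have 25 mm below its underside.
- seat (a point): Centre of the nest at the top of the rails (jig x 0, y 0, 40 mm above the bench). The brass back stop under the lip and the red catch sit together on a register slide, locked by the setter up to 10 mm either way along x: not reported, find it by touch. At mid setting the stop's face is at jig x 80, as is the tongue's end of a cover seated at x 0.
- lip (a point): Middle of the lower front edge of the retaining lip: jig x 65, 13 mm above the rails. The lip is 70 mm wide, 28 deep, its underside slopes to 7 mm above the rails at the back, its top is 19 mm above them. Below it a slot 45 mm wide with round lead-in dowels takes the tongue, end down, tilted up to 15 degrees; it goes 5 to 25 mm under the lip to the stop.
- catch (a joint): Red spring catch at the jig's -x end, 24 mm wide; slides to -x as the value grows, 0 (shut, as at the start) to 0.004 m. Steep ramp on top, 54 down to 46 mm above the bench; the tip stands 3 mm over the flange of a cover at the stop. 3 to 6 N down on the flange opens it; it snaps shut (about 0) with the cover down. A cover over 1 mm short of the stop jams on it.
- printed_a: Finished cover with blue print, in the blue tray; leave alone. Origin at the centre of its underside.
- printed_b: Another finished cover with blue print, in the blue tray; leave alone. Origin at the centre of its underside.
- pad: Spare yellow silicone print pad on a wooden plate, 62 x 50 mm, 41 mm high; leave alone. Origin under its centre.
- ink_can: Ink can, 72 mm diameter, 75 mm high; leave alone. Origin under its centre.
- bottle: White thinner bottle with red cap, 56 mm diameter, 150 mm high; leave alone. Origin under its centre.
- wrench: Steel spanner, 160 mm long, lying on the bench; leave alone. Origin at its middle.
- ink_cup: Aluminium ink cup, 90 mm diameter, 52 mm high with a black knob; leave alone. Origin under its centre.
There are look-alikes about, which are no part of the job. Leave any orange, purple or yellow look-alike of the cover alone.

How it is judged:
By the outcome, as a careful person would: the job done as asked, in the order asked, and still so for the second after the job is handed in, with the robot touching nothing.
It also fails if it takes over 46 s, if anything falls off the work surface, if the arm or the gripper's body presses on something with over 40 N, if the wrist force passes 120 N, or if a joint passes its speed limit or range.

### The arm

A 6-joint arm with a two-finger parallel gripper is mounted at the origin on the work surface. World frame = base frame: x ahead of the robot, y to its left, z up, the work surface at z = 0. Lengths are in mm, angles in rad, forces in N, time in s.
With the tool pointing down it reaches from about 350 to 875 mm from the base axis. Payload 4.2 kg.
Tool frame: the origin (TCP) lies at the centre of the arm's flange, where the gripper is bolted on; the fingertips stand 182 mm ahead of it and the grasp point (between the pads) lies 164 mm ahead of it; z points along the fingers, y is the line along which they close (so a half turn about z gives the same grasp; the last joint's range is limited). The gripper opens to 87 mm and grips with 3 to 60 N. Pads are 19 mm wide; open, the fingers measure 117 mm over their backs; the gripper's body (75 mm by 190 mm) begins 51 mm behind the grasp point.
Start: joints at [1.569, 0.385, 0.008, 0, -1.194, -0.259], TCP at [161.127, 603.853, 404.75] pointing down, gripper open.
Joint ranges: [-3.14, 3.14], [-1.21, 2.06], [-1.07, 1.41], [-3.16, 2.05], [-2.99, -0.16], [-3.1, 3.1]. Speed limits (rad/s): [2.79, 2.79, 3.14, 3.14, 3.14, 3.14].

### API

Orientations are given as a unit quaternion [x, y, z, w].
In Python, from rig import state, camera, get_calibration, job, nets gives the robot as it stands.
- The arm moves only by the tool move_arm, never from a script. Its argument "targets" is a list of rows, each an object with "gripper": the closure, from 0 (fully open) to 1 (shut); "dp": the shift along the world's x, y, z in mm, a list of three; "spin": the turn about the world's z in degrees. A call has 1 to 12 rows; each row is the pose to reach, as a shift and turn from the pose commanded when the call began; what a row does not reach only later rows make up. A row lasts 1/12 s, in which the tool goes at most 41.7 mm and 7.16 degrees, less where a joint would pass 70% of its speed; a pose out of reach is approached as far as the arm can. A call with a gripper value outside its range is refused whole. The fingers move at their own pace and stop on an object; "grip_force" is the grip in N (left out, the last holds). Time passes only in rows, so rows that repeat a pose let the fingers close. It gives the time, the measured TCP pose, the force, the opening and the grip force at its end, in the units of the state.
- state(): the state, without advancing time (a new reading comes with each control period).
- camera(name): name is "scene" or "top" or "wrist"; returns the picture (480x640x3 uint8, red, green, blue); there is no depth.
- get_calibration(name): a dict with "fov_y" (degrees; the focal length in pixels is half the picture's height over the tangent of half this angle, whatever the lens; pixels are square), "cx", "cy" (the principal point, pixels), "xyz" and "attitude" of the camera in the world. Camera axes: x right, y down, z forward; pixel columns grow to the right and rows downward; lengths in mm; the calibration is good to about 2 mm. A picture is of the moment at which its call begins: read the wrist's pose just before it. get_calibration takes no time and is no camera call; for the wrist camera it gives the pose at the moment of the call.
- job.finish_job(): hands the job in; it is judged then, once.
Trained networks look in the newest picture that a camera, given by its name, has taken for a name from the list of things; names that differ only in an ending like _2 or _b are one class to them, and where a whole thing is asked for, a point or a joint stands for the part that bears it (a point fixed in the world has none). Each returns a list of dicts, best first, with "confidence" (0 to 1); they miss things now and then, are a little off and sometimes report something else, mostly with a low value. They report only what shows in the picture. A call takes as long as a camera call. They do not tell look-alikes from the thing itself.
- nets.trace(camera, thing): "region" (480x640 bool, what is visible of it) and "extent" ([left, top, width, height] in pixels, round what is visible of it).
- nets.place_of(camera, thing): "uv" ([column, row] in pixels: a listed point, or the origin of a listed thing).
The state is a dict: "time": time; "joints": joint angles; "qd": joint speeds; "joint_torque": joint torques, N m; "eef_pos": TCP position; "ee_rot": TCP orientation; "contact_force": force on the tool from outside, world axes, zero at the start; "wrist_torque": the same for the moment, N m; "opening": finger opening in mm; "finger_force": force on a finger pad.
Only numpy, scipy, OpenCV 4.12 (cv2) and the standard library are available. Lean on these libraries where they do the work, as an engineer would, in place of code of your own. Each camera call takes 0.05 s, during which the arm holds its last target. There are 200 camera calls.

## Working session

There is one attempt and no reset: what is moved stays moved. The work goes in short steps, Python scripts to look and compute and a tool call to move; the robot and the scene stay as the last step left them, time stands still between calls to the robot, and variables do not carry over. Pictures are saved under pics/ and viewed, at most 10 in all, crops included, and the job is handed in when it is done.

Besides the shell and the picture viewer there is one more tool, called after "Emit:" as a command line: name --argument value ..., lists and objects as JSON in quotes. move_arm: Moves the arm, as the interface text tells. Its arguments: {"type":"object","properties":{"targets":{"type":"array","items":{"type":"object","properties":{"gripper":{"type":"number"},"dp":{"type":"array","items":{"type":"number"}},"spin":{"type":"number"}}}},"grip_force":{"type":"number"}},"required":["targets"]}

```bash
mkdir -p pics; ls; python3 - <<'E'
from rig import state,camera,get_calibration,nets
import cv2
print(state())
for c in("top","scene"):
    im=camera(c); cv2.imwrite(f"pics/{c}1.png",im[:,:,::-1]); print(c,get_calibration(c))
    for t in("cover","tongue","front","stand","jig","seat","lip","catch"):
        print(t,[(round(r["confidence"],2),[round(float(v)) for v in r["uv"]]) for r in nets.place_of(c,t)][:4])
E
```

```text
pics
{'time': 0.0, 'joints': array([ 1.56857362e+00,  3.85567943e-01,  6.63672876e-03, -4.95185392e-04,
       -1.19398709e+00, -2.58610644e-01]), 'qd': array([ 7.32413919e-04,  1.11377695e-05,  3.26807934e-05, -1.05233234e-03,
        2.18422537e-03, -7.87690347e-04]), 'joint_torque': array([ 1.16542124e-04, -3.90662813e+01,  1.87400562e+01,  4.21990022e+00,
        1.09270585e-02, -1.94480713e-04]), 'eef_pos': array([161.08496128, 603.67890209, 403.65712498]), 'ee_rot': array([ 9.91495325e-01, -1.30137784e-01, -9.25970883e-05,  1.08170352e-03]), 'contact_force': array([-0.44673997,  0.31997364,  0.06709035]), 'wrist_torque': array([ 0.02718034,  0.01505211, -0.00860516]), 'finger_force': 0.0, 'opening': 86.82449360980405}
top {'fov_y': 55.7099464730931, 'cx': 319.30297161223734, 'cy': 239.5415688829966, 'xyz': array([ 327.99836205,  -15.37386567, 1323.06428107]), 'attitude': array([ 0.70769203, -0.70120402,  0.06054186, -0.06180288])}
cover [(0.98, [178, 274]), (0.91, [246, 309]), (0.78, [234, 250]), (0.74, [231, 186])]
tongue [(0.71, [231, 222]), (0.7, [220, 294]), (0.64, [202, 193]), (0.6, [207, 274])]
front [(0.91, [237, 266]), (0.75, [247, 182]), (0.71, [162, 272]), (0.52, [396, 208])]
stand [(0.74, [236, 249]), (0.28, [145, 229])]
jig [(0.73, [394, 237])]
seat [(0.65, [397, 230])]
lip [(0.72, [396, 207]), (0.43, [493, 242])]Traceback (most recent call last):
  File "<stdin>", line 7, in <module>
ValueError: it knows: bottle, cover, front, ink_can, ink_cup, jig, lip, pad, printed, seat, stand, tongue, wrench
```

View pics/top1.png

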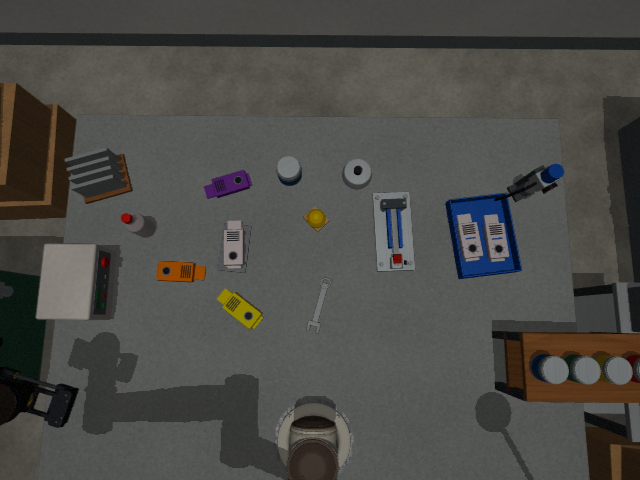

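The top view shows four cover-like things: purple (228,184), orange (180,271) and yellow (241,309), plus the white one at (233,245) on the grey stand. The white one fits the description. The jig is at (394,232), with its lip at (393,203) and its catch at (397,260). I'll confirm with a crop and measure.

```bash
cat > h.py <<'E'
import numpy as np,cv2
from rig import state,camera,get_calibration,job,nets
from scipy.spatial.transform import Rotation as R
def ray(c,uv,cal=None):
    k=cal or get_calibration(c); f=240/np.tan(np.radians(k["fov_y"]/2))
    d=R.from_quat(k["attitude"]).apply([(uv[0]-k["cx"])/f,(uv[1]-k["cy"])/f,1]); return np.array(k["xyz"]),d
def at(c,uv,z,cal=None):
    o,d=ray(c,uv,cal); return o+d*(z-o[2])/d[2]
def pix(c,p,cal=None):
    k=cal or get_calibration(c); f=240/np.tan(np.radians(k["fov_y"]/2))
    q=R.from_quat(k["attitude"]).inv().apply(np.array(p)-k["xyz"]); return np.array([k["cx"]+f*q[0]/q[2],k["cy"]+f*q[1]/q[2]])
E
python3 - <<'E'
from h import *
im=camera("top")
a=cv2.resize(im[205:285,200:270],None,fx=5.5,fy=5.5,interpolation=cv2.INTER_CUBIC); b=cv2.resize(im[185:285,360:430],None,fx=5.5,fy=5.5,interpolation=cv2.INTER_CUBIC)
a=cv2.copyMakeBorder(a,0,b.shape[0]-a.shape[0],0,0,cv2.BORDER_CONSTANT)
cv2.imwrite("pics/c1.png",np.hstack([a,b])[:,:,::-1])
for t,z in(("cover",20),("tongue",20),("front",25),("stand",0),("jig",0),("seat",40),("lip",53)):
    for r in nets.place_of("top",t)[:4]: print(t,round(r["confidence"],2),np.round(r["uv"],1),at("top",r["uv"],z).round())
for t,z in(("cover",44),("stand",6),("jig",14)):
    for r in nets.trace("top",t)[:4]:
        m=r["region"].astype(np.uint8); c,_=cv2.findContours(m,0,2); c=max(c,key=cv2.contourArea)
        bx=cv2.boxPoints(cv2.minAreaRect(c)); print(t,round(r["confidence"],2),r["extent"],[at("top",p,z)[:2].round().tolist() for p in bx])
camera("scene"); print(get_calibration("scene"))
E
```

```text
cover 0.97 [242.8 311.1] [348. 203.  20.]
cover 0.94 [236.5 249.2] [525. 228.  20.]
cover 0.78 [228.5 184.4] [720. 260.  20.]
cover 0.68 [179.6 271.4] [459. 389.  20.]
tongue 0.98 [204.5 194.7] [688. 330.  20.]
tongue 0.67 [208.4 274.4] [451. 306.  20.]
tongue 0.61 [219.1 293.9] [396. 273.  20.]
tongue 0.56 [234.8 222.2] [605. 236.  20.]
front 0.94 [257.7 321.6] [319. 159.  25.]
front 0.82 [236.1 265.8] [476. 226.  25.]
front 0.67 [247.5 178.4] [738. 203.  25.]
front 0.66 [156.9 274.5] [449. 452.  25.]
stand 0.61 [234.9 250.1] [526. 236.   0.]
jig 0.79 [390.5 232. ] [ 584. -223.    0.]
seat 0.85 [397.2 231.7] [ 577. -236.   40.]
seat 0.41 [290. 174.] [748.  76.  40.]
cover 0.94 [157.3, 261.6, 45.0, 20.7] [[430.0, 447.0], [491.0, 449.0], [485.0, 310.0], [424.0, 310.0]]
cover 0.86 [224.8, 222.1, 20.3, 47.8] [[604.0, 263.0], [604.0, 208.0], [468.0, 203.0], [468.0, 257.0]]
cover 0.71 [218.9, 291.3, 39.6, 36.5] [[374.0, 280.0], [419.0, 247.0], [338.0, 138.0], [293.0, 172.0]]
cover 0.52 [277.1, 153.9, 24.8, 31.0] [[801.0, 118.0], [802.0, 44.0], [713.0, 43.0], [712.0, 116.0]]
stand 0.67 [218.1, 226.4, 33.3, 47.3] [[468.0, 282.0], [608.0, 271.0], [598.0, 190.0], [458.0, 203.0]]
jig 0.6 [374.1, 190.4, 40.2, 84.2] [[699.0, -167.0], [707.0, -283.0], [471.0, -291.0], [463.0, -179.0]]
jig 0.46 [341.9, 156.8, 31.8, 32.4] [[805.0, -78.0], [805.0, -166.0], [715.0, -165.0], [714.0, -78.0]]
jig 0.36 [299.9, 205.5, 28.5, 26.8] [[624.0, 40.0], [664.0, 2.0], [619.0, -43.0], [579.0, -5.0]]
jig 0.22 [224.0, 224.0, 19.9, 46.1] [[610.0, 269.0], [610.0, 213.0], [471.0, 208.0], [471.0, 263.0]]
{'fov_y': 44.726098926208465, 'cx': 317.85815205591626, 'cy': 233.66716506471417, 'xyz': array([1363.39876117,  976.27983222, 1187.34837997]), 'attitude': array([ 0.30566765,  0.8554579 , -0.39411846, -0.13939047])}
```

View pics/c1.png

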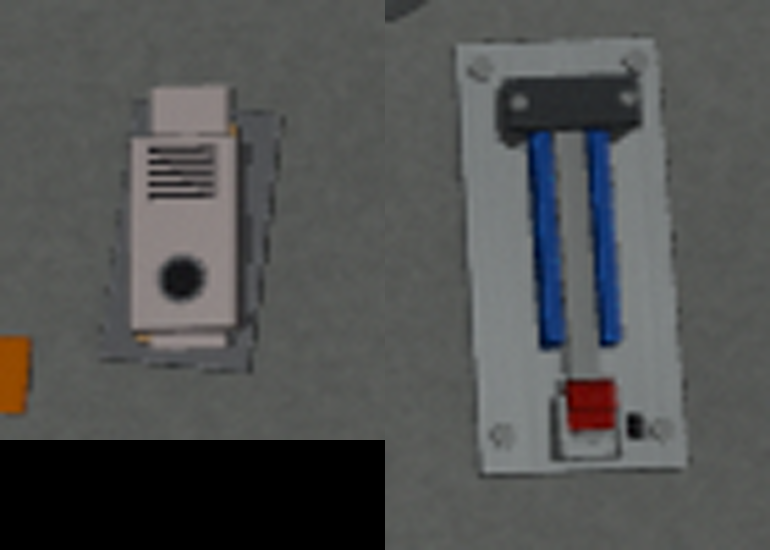

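The crop confirms the plain white cover on the grey stand, with its vents and tongue toward +x and the dial at the front. The jig's lip is also on the +x side and its red catch on the -x side. Both are yawed about +2.5°. I'll move above the cover's front part.

Emit:
move_arm --targets '[{"dp": [331, -374, -50], "spin": 17.4, "gripper": 0}, {"dp": [331, -374, -50], "spin": 17.4, "gripper": 0}, {"dp": [331, -374, -50], "spin": 17.4, "gripper": 0}, {"dp": [331, -374, -50], "spin": 17.4, "gripper": 0}, {"dp": [331, -374, -50], "spin": 17.4, "gripper": 0}, {"dp": [331, -374, -50], "spin": 17.4, "gripper": 0}, {"dp": [331, -374, -50], "spin": 17.4, "gripper": 0}, {"dp": [331, -374, -50], "spin": 17.4, "gripper": 0}, {"dp": [331, -374, -50], "spin": 17.4, "gripper": 0}, {"dp": [331, -374, -50], "spin": 17.4, "gripper": 0}, {"dp": [331, -374, -50], "spin": 17.4, "gripper": 0}, {"dp": [331, -374, -50], "spin": 17.4, "gripper": 0}]'

```text
time: 2.0
eef_pos: [491.9, 229.6, 355.2]
ee_rot: [1.0, 0.022, 0.0, -0.0]
contact_force: [1.7, 0.3, -0.7]
opening: 87.3
finger_force: 0.0
```

Emit:
move_arm --targets '[{"dp": [0, 0, 0], "gripper": 0}, {"dp": [0, 0, 0], "gripper": 0}, {"dp": [0, 0, 0], "gripper": 0}]'

```text
invalid input
```

```bash
python3 - <<'E'
from h import *
s=state(); print(s["time"],s["eef_pos"],s["ee_rot"])
k=get_calibration("wrist"); im=camera("wrist"); cv2.imwrite("pics/w1.png",im[:,:,::-1]); print(k)
for t,z in(("cover",20),("tongue",20),("front",25)):
    for r in nets.place_of("wrist",t)[:3]: print(t,round(r["confidence"],2),np.round(r["uv"],1),at("wrist",r["uv"],z,k).round(1))
for r in nets.trace("wrist","cover")[:2]:
    m=r["region"].astype(np.uint8); c,_=cv2.findContours(m,0,2); c=max(c,key=cv2.contourArea)
    a=cv2.approxPolyDP(c,4,True)[:,0]; print(r["confidence"],[(p.tolist(),at("wrist",p,44,k)[:2].round().tolist()) for p in a])
E
```

```text
2.0 [491.86791265 229.55143588 355.16435993] [ 9.99766709e-01  2.15944769e-02  3.68467993e-04 -2.66262396e-04]
{'fov_y': 60.121976449267166, 'cx': 321.7614920611312, 'cy': 240.99138195065217, 'xyz': array([570.28606124, 234.04408345, 335.21965529]), 'attitude': array([ 0.71474556, -0.6843768 , -0.09970069,  0.10405263])}
cover 0.95 [337.1 364.8] [364.8 211.8  20. ]
cover 0.89 [113.7 245.2] [465.9 395.2  20. ]
cover 0.56 [314.9 171.6] [531.  237.6  20. ]
tongue 0.94 [264.8 315.9] [409.1 274.9  20. ]
tongue 0.91 [316.3  57.9] [610.2 239.6  20. ]
tongue 0.82 [212.5 253.5] [462.3 316.9  20. ]
front 0.84 [ 46.4 239.1] [470.3 444.6  25. ]
front 0.81 [384.5 400.6] [333.8 168.5  25. ]
front 0.68 [314.4 246.5] [473.3 235.6  25. ]
0.86 [([289, 58], [606.0, 257.0]), ([287, 101], [580.0, 258.0]), ([274, 109], [574.0, 266.0]), ([278, 242], [482.0, 262.0]), ([291, 250], [476.0, 253.0]), ([339, 249], [478.0, 217.0]), ([352, 242], [484.0, 208.0]), ([355, 105], [579.0, 212.0]), ([345, 101], [582.0, 219.0]), ([341, 59], [607.0, 223.0])]
0.63 [([286, 377], [367.0, 254.0]), ([339, 415], [332.0, 209.0]), ([378, 415], [334.0, 177.0]), ([401, 392], [357.0, 160.0]), ([397, 377], [371.0, 164.0])]
```

View pics/w1.png

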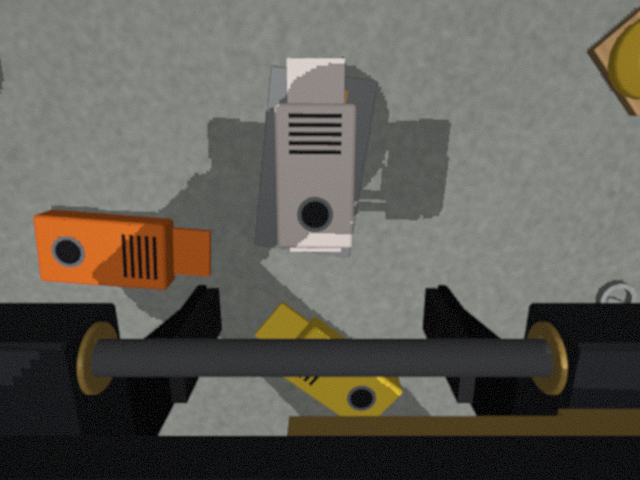

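The wrist view shows the white cover at (315,170) with its tongue up at (316,58). Its origin comes out at about (531,237), yaw 2.5°. I'll grip at cover x ≈ -40 with a light grip so the cover can pivot in the pads.

Emit:
move_arm --targets '[{"dp": [-1, 6, -40], "spin": 0, "gripper": 0}, {"dp": [-1, 6, -80], "spin": 0, "gripper": 0}, {"dp": [-1, 6, -115], "spin": 0, "gripper": 0}, {"dp": [-1, 6, -135], "spin": 0, "gripper": 0}, {"dp": [-1, 6, -147], "spin": 0, "gripper": 0}, {"dp": [-1, 6, -149], "spin": 0, "gripper": 0}, {"dp": [-1, 6, -149], "spin": 0, "gripper": 0.45}, {"dp": [-1, 6, -149], "spin": 0, "gripper": 0.45}, {"dp": [-1, 6, -149], "spin": 0, "gripper": 0.45}, {"dp": [-1, 6, -149], "spin": 0, "gripper": 0.45}, {"dp": [-1, 6, -149], "spin": 0, "gripper": 0.45}, {"dp": [-1, 6, -149], "spin": 0, "gripper": 0.45}]' --grip_force 4

```text
time: 3.25
eef_pos: [489.9, 237.2, 206.7]
ee_rot: [1.0, 0.021, 0.0, -0.0]
contact_force: [-1.7, -0.0, 4.6]
opening: 56.4
finger_force: 4.0
```

Emit:
move_arm --targets '[{"dp": [0, 0, 3], "spin": 0, "gripper": 0.45}, {"dp": [0, 0, 6], "spin": 0, "gripper": 0.45}, {"dp": [0, 0, 9], "spin": 0, "gripper": 0.45}, {"dp": [0, 0, 12], "spin": 0, "gripper": 0.45}, {"dp": [0, 0, 15], "spin": 0, "gripper": 0.45}, {"dp": [0, 0, 18], "spin": 0, "gripper": 0.45}, {"dp": [0, 0, 18], "spin": 0, "gripper": 0.45}, {"dp": [0, 0, 18], "spin": 0, "gripper": 0.45}]' --grip_force 3

```text
time: 3.92
eef_pos: [489.9, 237.4, 224.2]
ee_rot: [1.0, 0.022, 0.0, -0.0]
contact_force: [0.7, 0.5, 0.1]
opening: 55.9
finger_force: 3.0
```

```bash
python3 - <<'E'
from h import *
s=state(); print(s["time"],s["eef_pos"],s["contact_force"],s["wrist_torque"],s["finger_force"])
k=get_calibration("wrist"); w=camera("wrist"); sc=camera("scene")
p=pix("scene",[530,237,40]); u,v=int(p[0]),int(p[1]); print(p)
c=cv2.resize(sc[v-60:v+60,u-80:u+80],(640,480),interpolation=cv2.INTER_CUBIC); cv2.imwrite("pics/s2.png",c[:,:,::-1]); cv2.imwrite("pics/w2.png",w[:,:,::-1])
for c in("wrist","scene"):
  for t in("tongue","front"):
    for r in nets.place_of(c,t)[:3]: print(c,t,round(r["confidence"],2),np.round(r["uv"],1))
E
```

```text
3.9167 [489.8985771  237.40418886 224.2101637 ] [0.65819295 0.46555371 0.05746242] [ 0.0462912  -0.06024155  0.0453511 ] 2.9998088255524635
[384.34837128 291.09737196]
wrist tongue 0.79 [255.4 418.2]
wrist tongue 0.77 [323.6  20.3]
wrist front 0.61 [322.2 345.9]
scene tongue 0.94 [365.8 313.2]
scene tongue 0.84 [364.  356.1]
scene tongue 0.81 [424.7 309.1]
scene front 0.8 [458.8 339.4]
scene front 0.75 [418.3 252.1]
scene front 0.64 [401.5 283.4]
```

View pics/s2.png

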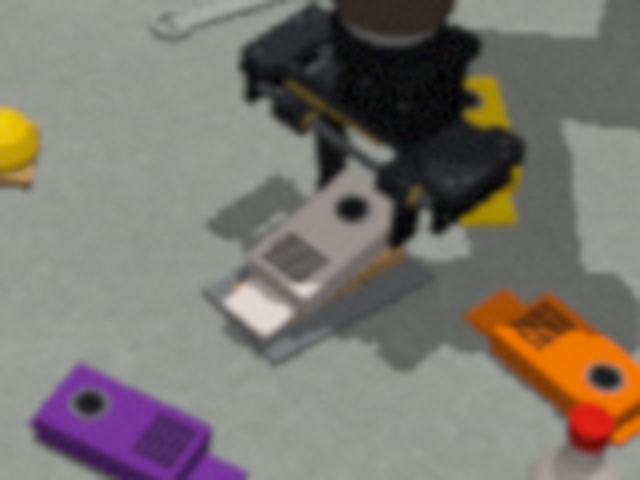

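The scene crop shows the cover pivoted in the pads: front raised, tongue end still on the stand. I'll estimate the tilt.

```bash
cat >> h.py <<'E'
from scipy.optimize import least_squares
def tilt(tip, k, yaw, g=None):
    # pivot at grasp centre; candidates: tongue-end mid edge pixel from wrist -> tilt
    s=state(); e=s["eef_pos"]; out=[]
    for th in np.radians(np.arange(0,25,.5)):
        d=120*np.cos(th)-(-14)*0-14*np.sin(th); z=-120*np.sin(th)-14*np.cos(th)
        p=[e[0]+d*np.cos(yaw),e[1]+d*np.sin(yaw),g+z]; q=pix("wrist",p,k); out.append((np.hypot(*(q-tip)),np.degrees(th),np.round(p).tolist(),q.round().tolist()))
    return sorted(out)[:3]
E
python3 - <<'E'
from h import *
k=get_calibration("wrist"); w=camera("wrist")
for r in nets.place_of("wrist","tongue")[:2]: print(r["uv"],*tilt(np.array(r["uv"]),k,np.radians(2.5),52),sep="\n")
o,d=ray("scene",[365,311]); t=(240-o[1])/d[1]; print("scene tongue",o+d*t)
g=cv2.cvtColor(w,cv2.COLOR_RGB2GRAY)[:,300:345].mean(1); print(np.round(g[0:120:3]))
E
```

```text
[324.2, 19.8]
(np.float64(0.41121706282662707), np.float64(9.5), [606.0, 242.0, 18.0], [324.0, 20.0])
(np.float64(0.9665268016797616), np.float64(9.0), [606.0, 242.0, 19.0], [324.0, 19.0])
(np.float64(1.7826196374977896), np.float64(10.0), [606.0, 242.0, 17.0], [324.0, 22.0])
[252.6, 417.7]
(np.float64(361.65324559305395), np.float64(24.5), [593.0, 242.0, -11.0], [324.0, 63.0])
(np.float64(363.09468099311806), np.float64(24.000000000000004), [594.0, 242.0, -10.0], [324.0, 62.0])
(np.float64(364.53486923734596), np.float64(23.5), [594.0, 242.0, -9.0], [324.0, 60.0])
scene tongue [602.28853382 240.          13.62955527]
[141. 141. 141. 143. 143. 192. 216. 216. 216. 217. 217. 218. 218. 218.
 218. 218. 219. 219. 219. 220. 220. 220. 221. 221. 220. 181. 168. 156.
 141. 137. 149. 154. 154. 155.  75.  32.  34. 148. 154. 150.]
```

View pics/w2.png

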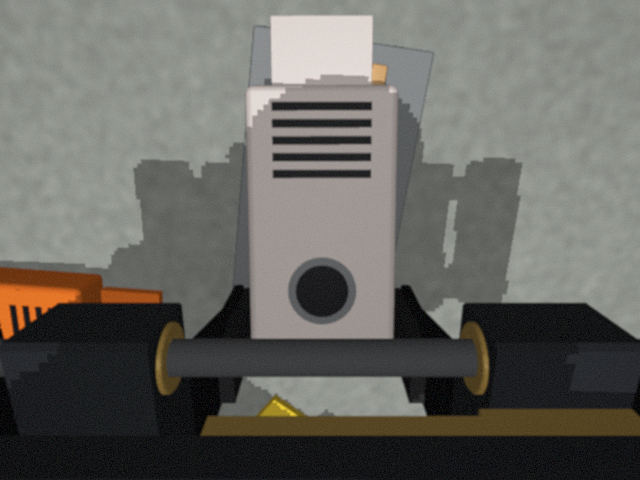

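Tongue end edge is at row 16, centre column 322, so the tilt is about 10°, as wanted. I'll tighten the grip, lift and carry it to the jig.

Emit:
move_arm --targets '[{"dp": [0, 0, 2], "spin": 0, "gripper": 0.45}, {"dp": [0, 0, 2], "spin": 0, "gripper": 0.45}, {"dp": [0, 0, 2], "spin": 0, "gripper": 0.45}, {"dp": [0, 0, 20], "spin": 0, "gripper": 0.45}, {"dp": [0, 0, 45], "spin": 0, "gripper": 0.45}, {"dp": [0, 0, 75], "spin": 0, "gripper": 0.45}, {"dp": [0, -20, 100], "spin": 0, "gripper": 0.45}, {"dp": [-2, -50, 110], "spin": 0, "gripper": 0.45}, {"dp": [-5, -85, 110], "spin": 0, "gripper": 0.45}, {"dp": [-8, -120, 110], "spin": 0, "gripper": 0.45}, {"dp": [-10, -155, 110], "spin": 0, "gripper": 0.45}, {"dp": [-10, -190, 110], "spin": 0, "gripper": 0.45}]' --grip_force 20

```text
time: 5.32
eef_pos: [478.8, 45.6, 334.0]
ee_rot: [1.0, 0.022, -0.0, -0.0]
contact_force: [0.1, -0.0, -2.0]
opening: 55.9
finger_force: 20.0
```

Emit:
move_arm --targets '[{"dp": [0, -35, 0], "spin": 0, "gripper": 0.45}, {"dp": [0, -70, 0], "spin": 0, "gripper": 0.45}, {"dp": [0, -105, 0], "spin": 0, "gripper": 0.45}, {"dp": [0, -140, 0], "spin": 0, "gripper": 0.45}, {"dp": [-2, -175, 0], "spin": 0, "gripper": 0.45}, {"dp": [-4, -210, 0], "spin": 0, "gripper": 0.45}, {"dp": [-6, -240, 0], "spin": 0, "gripper": 0.45}, {"dp": [-8, -262, 0], "spin": 0, "gripper": 0.45}, {"dp": [-10, -275, 0], "spin": 0, "gripper": 0.45}, {"dp": [-10, -282, 0], "spin": 0, "gripper": 0.45}, {"dp": [-10, -282, 0], "spin": 0, "gripper": 0.45}, {"dp": [-10, -282, 0], "spin": 0, "gripper": 0.45}]'

```text
time: 6.32
eef_pos: [469.7, -234.5, 333.7]
ee_rot: [1.0, 0.021, -0.0, -0.0]
contact_force: [0.5, 0.5, -1.5]
opening: 55.7
finger_force: 20.0
```

```bash
python3 - <<'E'
from h import *
s=state(); print(s["time"],s["eef_pos"],s["ee_rot"],s["contact_force"],s["wrist_torque"],s["opening"])
k=get_calibration("wrist"); w=camera("wrist"); cv2.imwrite("pics/w3.png",w[:,:,::-1])
for t,z in(("lip",53),("seat",40),("jig",0),("tongue",119)):
    for r in nets.place_of("wrist",t)[:2]: print(t,round(r["confidence"],2),np.round(r["uv"],1),at("wrist",r["uv"],z,k).round(1))
camera("top")
for t,z in(("lip",53),("jig",0)):
    for r in nets.place_of("top",t)[:2]: print("top",t,round(r["confidence"],2),np.round(r["uv"],1),at("top",r["uv"],z).round(1))
E
```

```text
6.3167 [ 469.710466   -234.54476264  333.7168353 ] [ 9.99775681e-01  2.11773226e-02 -2.78054498e-04 -1.78078847e-04] [ 0.45969303  0.48411125 -1.47222662] [-0.00809608  0.09273063  0.0481895 ] 55.65581717040203
tongue 0.65 [321.8  20.1] [ 587.4 -228.5  119. ]
top lip 0.7 [394.6 204.2] [ 655.5 -227.8   53. ]
```

View pics/w3.png

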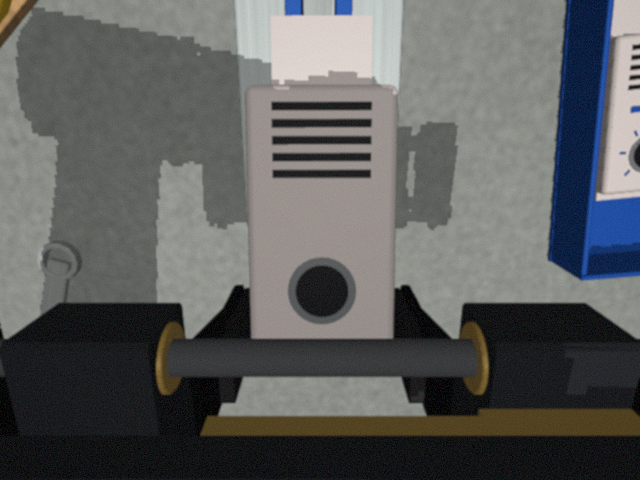

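The wrist view shows the cover between the pads, tongue end at row 16, columns 272-372. The jig rails are at columns 293 and 344, and the base plate edges at 236 and 402. The lip is hidden. I'll measure the jig midline and yaw from this view, and the lip from the top view.

```bash
python3 - <<'E'
from h import *
k=get_calibration("wrist"); w=camera("wrist"); hsv=cv2.cvtColor(w,cv2.COLOR_RGB2HSV)
for r in(1,5,9,13):
    b=(hsv[r,270:380,1]>150)&(abs(hsv[r,270:380,0].astype(int)-112)<15); c=270+np.flatnonzero(b); l,q=c[c<320],c[c>320]
    print("rails",r,[at("wrist",[x,r],40,k)[:2].round(1).tolist() for x in(l.min(),l.max()+1,q.min(),q.max()+1)])
g=cv2.cvtColor(w,cv2.COLOR_RGB2GRAY).astype(int)
for r in(2,10,30,50,70):
    d=np.diff(cv2.GaussianBlur(g[r:r+1].astype(np.float32),(5,1),0)[0]); a=225+d[225:260].argmax(); b=385+d[385:420].argmin()
    print("plate",r,a,b,at("wrist",[a+.5,r],14,k)[:2].round(1),at("wrist",[b+.5,r],14,k)[:2].round(1))
for r in(18,25,35): 
    b=np.flatnonzero(g[r,240:400]>195)+240; print("tongue",r,b.min(),b.max(),at("wrist",[(b.min()+b.max())/2,r],124,k)[:2].round(1))
t=cv2.imread("pics/top1.png")
print("lip front",at("top",[393.6,208.8],53).round(),"lip back top",at("top",[393.6,199.2],59).round(),"plate ends",at("top",[393,192.3],14).round(),at("top",[396,270.8],14).round())
print(t[188:216,394].sum(1).tolist(), t[250:275,395].tolist())
for r in (215,225,235,243):
    h=cv2.cvtColor(t[r:r+1],cv2.COLOR_BGR2HSV)[0].astype(int); c=np.flatnonzero((h[:,1]>150)&(abs(h[:,0]-112)<12)); c=c[(c>375)&(c<415)]; m=(c.min()+c.max())/2; print("top rails",r,m,at("top",[m,r],40)[:2].round(1))
E
```

```text
rails 1 [[613.0, -206.5], [613.4, -215.9], [614.3, -235.3], [614.7, -244.7]]
rails 5 [[610.9, -206.5], [611.3, -215.9], [612.2, -236.0], [612.6, -244.8]]
rails 9 [[608.8, -206.6], [609.2, -216.0], [610.1, -235.5], [610.5, -244.9]]
rails 13 [[606.7, -206.6], [607.1, -216.1], [608.0, -236.2], [608.4, -245.1]]
plate 2 235 402 [ 617.1 -171.1] [ 621.8 -278.6]
plate 10 235 402 [ 612.5 -171.1] [ 617.2 -279.1]
plate 30 237 401 [ 600.8 -172.2] [ 605.5 -279.6]
plate 50 238 400 [ 588.8 -172.7] [ 593.5 -280.1]
plate 70 239 399 [ 576.4 -173.2] [ 581.2 -280.7]
tongue 18 240 399 [ 587.6 -227.1]
tongue 25 240 398 [ 585. -227.]
tongue 35 240 397 [ 581.2 -227. ]
lip front [ 642. -225.   53.] lip back top [ 669. -224.   59.] plate ends [ 702. -230.   14.] [ 467. -235.   14.]
[265, 261, 257, 261, 316, 368, 372, 369, 374, 374, 317, 148, 129, 130, 129, 126, 132, 123, 132, 116, 132, 298, 305, 303, 304, 308, 309, 304] [[108, 109, 105], [107, 109, 106], [107, 109, 107], [106, 109, 107], [19, 22, 60], [6, 7, 99], [8, 7, 104], [7, 10, 105], [7, 8, 104], [9, 9, 82], [4, 6, 103], [6, 10, 105], [9, 12, 107], [59, 61, 78], [107, 107, 104], [121, 123, 118], [130, 130, 125], [127, 127, 123], [78, 77, 74], [128, 127, 123], [93, 93, 90], [84, 86, 85], [86, 87, 86], [88, 91, 88], [84, 88, 87]]
top rails 215 392.5 [ 626.6 -223.3]
top rails 225 393.5 [ 597.  -225.6]
top rails 235 394.5 [ 567.7 -227.9]
top rails 243 394.5 [ 544.4 -227.5]
```

Tongue end is about (585.5,-228.5,128). Jig midline is y ≈ -225.7 at x = 611, yaw about 2.7°, and lip front x ≈ 642, which agrees with the seat at 577. I'll move the tongue to 7 mm before the lip and descend.

Emit:
move_arm --targets '[{"dp": [25, 2, -20], "spin": 0.2, "gripper": 0.45}, {"dp": [40, 3, -40], "spin": 0.3, "gripper": 0.45}, {"dp": [47, 3.4, -58], "spin": 0.3, "gripper": 0.45}, {"dp": [48, 3.4, -68], "spin": 0.3, "gripper": 0.45}, {"dp": [48, 3.4, -74], "spin": 0.3, "gripper": 0.45}, {"dp": [48, 3.4, -76], "spin": 0.3, "gripper": 0.45}, {"dp": [48, 3.4, -76], "spin": 0.3, "gripper": 0.45}, {"dp": [48, 3.4, -76], "spin": 0.3, "gripper": 0.45}, {"dp": [48, 3.4, -76], "spin": 0.3, "gripper": 0.45}]'

```text
time: 7.52
eef_pos: [517.9, -231.4, 259.2]
ee_rot: [1.0, 0.024, 0.001, 0.0]
contact_force: [0.7, -0.9, -0.8]
opening: 55.7
finger_force: 20.0
```

```bash
python3 - <<'E'
from h import *
s=state(); print(s["time"],s["eef_pos"],s["contact_force"],s["wrist_torque"])
k=get_calibration("wrist"); w=camera("wrist"); cv2.imwrite("pics/w4.png",w[:300,120:520,::-1])
c=camera("scene"); p=pix("scene",[600,-226,50]); u,v=map(int,p); print(u,v)
c=cv2.resize(c[v-60:v+60,u-80:u+80],(480,360),interpolation=cv2.INTER_CUBIC)
cv2.imwrite("pics/m4.png",np.hstack([cv2.resize(w[:240,160:480],(320,240)),np.zeros((240,0,3),np.uint8)])[:,:,::-1])
o=np.zeros((360,800,3),np.uint8); o[:240,:320]=w[:240,160:480]; o[:,320:]=c; cv2.imwrite("pics/m4.png",o[:,:,::-1])
E
```

```text
7.5167 [ 517.85058439 -231.44309041  259.20604361] [ 0.65239789 -0.87405632 -0.77719461] [0.04454266 0.01195739 0.01369693]
264 215
```

View pics/m4.png

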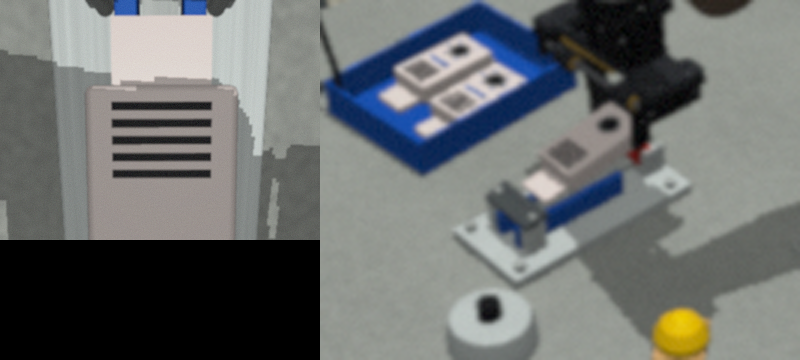

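The tongue sits just before the lead-in dowels: their gap middle is at column 160 in the crop, the tongue's at 161.5. I'll shift +0.8 mm in y and feel down for the rails.

Emit:
move_arm --targets '[{"dp": [0, 0.8, -1], "spin": 0, "gripper": 0.45}, {"dp": [0, 0.8, -2], "spin": 0, "gripper": 0.45}, {"dp": [0, 0.8, -3], "spin": 0, "gripper": 0.45}, {"dp": [0, 0.8, -4], "spin": 0, "gripper": 0.45}, {"dp": [0, 0.8, -5], "spin": 0, "gripper": 0.45}, {"dp": [0, 0.8, -6], "spin": 0, "gripper": 0.45}, {"dp": [0, 0.8, -6], "spin": 0, "gripper": 0.45}]'

```text
time: 8.2
eef_pos: [517.8, -230.5, 251.6]
ee_rot: [1.0, 0.024, -0.0, -0.0]
contact_force: [-0.4, -0.8, -1.2]
opening: 56.1
finger_force: 20.0
```

Emit:
move_arm --targets '[{"dp": [0, 0, -1], "spin": 0, "gripper": 0.45}, {"dp": [0, 0, -2], "spin": 0, "gripper": 0.45}, {"dp": [0, 0, -2], "spin": 0, "gripper": 0.45}]'

```text
time: 8.45
eef_pos: [517.8, -230.5, 249.7]
ee_rot: [1.0, 0.024, -0.0, -0.0]
contact_force: [0.4, -0.3, -1.0]
opening: 55.8
finger_force: 20.0
```

Emit:
move_arm --targets '[{"dp": [0, 0, -1], "spin": 0, "gripper": 0.45}, {"dp": [0, 0, -2], "spin": 0, "gripper": 0.45}, {"dp": [0, 0, -2], "spin": 0, "gripper": 0.45}]'

```text
time: 8.7
eef_pos: [517.8, -230.5, 247.7]
ee_rot: [1.0, 0.024, -0.0, -0.0]
contact_force: [-0.5, 0.1, -1.0]
opening: 55.8
finger_force: 20.0
```

Emit:
move_arm --targets '[{"dp": [0, 0, -0.7], "spin": 0, "gripper": 0.45}, {"dp": [0, 0, -1.5], "spin": 0, "gripper": 0.45}, {"dp": [0, 0, -1.5], "spin": 0, "gripper": 0.45}]'

```text
time: 8.95
eef_pos: [517.8, -230.5, 246.3]
ee_rot: [1.0, 0.024, -0.0, -0.0]
contact_force: [-0.0, 0.8, -2.7]
opening: 55.9
finger_force: 20.0
```

Emit:
move_arm --targets '[{"dp": [0, 0, -0.7], "spin": 0, "gripper": 0.45}, {"dp": [0, 0, -1.5], "spin": 0, "gripper": 0.45}, {"dp": [0, 0, -1.5], "spin": 0, "gripper": 0.45}]'

```text
time: 9.2
eef_pos: [517.9, -230.5, 245.2]
ee_rot: [1.0, 0.024, 0.0, 0.0]
contact_force: [-1.1, 0.6, 0.5]
opening: 55.6
finger_force: 20.0
```

Emit:
move_arm --targets '[{"dp": [0, 0, -1], "spin": 0, "gripper": 0.45}, {"dp": [0, 0, -1], "spin": 0, "gripper": 0.45}]'

```text
time: 9.37
eef_pos: [517.9, -230.5, 244.1]
ee_rot: [1.0, 0.024, 0.0, 0.0]
contact_force: [-1.0, -0.0, 0.7]
opening: 55.9
finger_force: 20.0
```

Contact with the rails is felt at TCP z ≈ 245.5. I'll raise 1.5 mm and slide in under the lip.

Emit:
move_arm --targets '[{"dp": [0, 0, 1.5], "spin": 0, "gripper": 0.45}, {"dp": [2, 0.1, 1.5], "spin": 0, "gripper": 0.45}, {"dp": [4, 0.2, 1.5], "spin": 0, "gripper": 0.45}, {"dp": [6, 0.3, 1.5], "spin": 0, "gripper": 0.45}, {"dp": [8, 0.4, 1.5], "spin": 0, "gripper": 0.45}, {"dp": [10, 0.5, 1.5], "spin": 0, "gripper": 0.45}, {"dp": [10, 0.5, 1.5], "spin": 0, "gripper": 0.45}]'

```text
time: 9.95
eef_pos: [528.3, -230.0, 245.3]
ee_rot: [1.0, 0.024, 0.0, 0.0]
contact_force: [0.0, 0.1, -1.1]
opening: 55.9
finger_force: 20.0
```

```bash
python3 - <<'E'
from h import *
s=state(); print(s["time"],s["eef_pos"],s["contact_force"],s["wrist_torque"])
w=camera("wrist"); c=camera("scene"); u,v=240,220
c=cv2.resize(c[v-48:v+42,u-60:u+60],(480,360),interpolation=cv2.INTER_CUBIC)
o=np.zeros((360,800,3),np.uint8); o[:240,:320]=w[:240,160:480]; o[:,320:]=c; cv2.imwrite("pics/m5.png",o[:,:,::-1])
E
```

```text
9.95 [ 528.32753794 -229.96291138  245.29783575] [ 5.12333363e-04  9.61538012e-02 -1.14895943e+00] [-0.08100781  0.05644148  0.03574471]
```

View pics/m5.png

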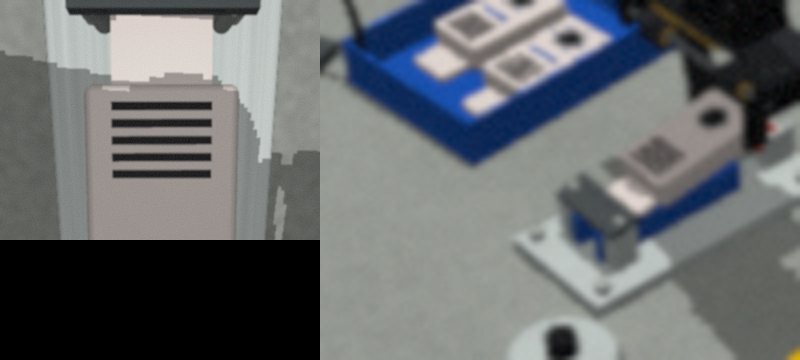

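The tongue is centred between the dowels (crop columns 110-213) with its end just under the lip edge at row 13. I'll slide on, feeling for the stop.

Emit:
move_arm --targets '[{"dp": [1.5, 0.1, 0], "spin": 0, "gripper": 0.45}, {"dp": [3, 0.15, 0], "spin": 0, "gripper": 0.45}, {"dp": [4, 0.2, 0], "spin": 0, "gripper": 0.45}, {"dp": [4, 0.2, 0], "spin": 0, "gripper": 0.45}]'

```text
time: 10.38
eef_pos: [532.1, -229.8, 245.5]
ee_rot: [1.0, 0.024, 0.0, 0.0]
contact_force: [0.1, -0.0, -1.7]
opening: 55.8
finger_force: 20.0
```

Emit:
move_arm --targets '[{"dp": [1, 0.05, 0], "spin": 0, "gripper": 0.45}, {"dp": [2, 0.1, 0], "spin": 0, "gripper": 0.45}, {"dp": [3, 0.15, 0], "spin": 0, "gripper": 0.45}, {"dp": [3, 0.15, 0], "spin": 0, "gripper": 0.45}]'

```text
time: 10.72
eef_pos: [533.8, -229.7, 245.1]
ee_rot: [1.0, 0.024, -0.002, -0.0]
contact_force: [-4.5, 0.2, 0.1]
opening: 55.9
finger_force: 20.0
```

Emit:
move_arm --targets '[{"dp": [1, 0.05, 0], "spin": 0, "gripper": 0.45}, {"dp": [2, 0.1, 0], "spin": 0, "gripper": 0.45}, {"dp": [2, 0.1, 0], "spin": 0, "gripper": 0.45}]'

```text
time: 10.97
eef_pos: [534.5, -229.7, 244.7]
ee_rot: [1.0, 0.024, -0.004, -0.001]
contact_force: [-8.5, 0.1, 3.2]
opening: 55.7
finger_force: 20.0
```

```bash
python3 - <<'E'
from h import *
t=cv2.imread("pics/top1.png").astype(int)
red=(t[:,:,2]>70)&(t[:,:,1]<40); ys,xs=np.nonzero(red[245:272,385:412]); ys+=245; xs+=385
print(ys.min(),ys.max(),xs.min(),xs.max())
for z in(46,54): print(z,at("top",[397,ys.min()-.2],z).round(1),at("top",[397,ys.max()+1],z).round(1))
ax=np.array([np.cos(.047),np.sin(.047)])
w=camera("wrist"); k=get_calibration("wrist"); g=cv2.cvtColor(w,cv2.COLOR_RGB2GRAY); print(g[0:110:1,322].tolist())
s=state();print(s["eef_pos"],s["contact_force"],s["wrist_torque"])
for r in(16,24,30,36): print(r,at("wrist",[322,r],53,k).round(1),at("wrist",[322,r],59,k).round(1))
E
```

```text
254 262 393 401
46 [ 512.4 -233.    46. ] [ 486.1 -232.4   46. ]
54 [ 511.2 -231.6   54. ] [ 485.1 -231.1   54. ]
[74, 71, 75, 74, 73, 72, 75, 73, 72, 75, 79, 77, 76, 71, 76, 80, 79, 80, 77, 73, 70, 56, 41, 37, 38, 30, 47, 107, 164, 202, 214, 213, 214, 217, 213, 218, 214, 218, 214, 216, 215, 217, 217, 216, 214, 213, 214, 215, 215, 215, 216, 215, 215, 216, 215, 213, 218, 216, 217, 218, 215, 214, 218, 218, 217, 217, 211, 189, 162, 148, 152, 153, 153, 152, 152, 153, 149, 154, 154, 151, 153, 153, 156, 148, 138, 124, 129, 132, 138, 145, 147, 153, 152, 149, 149, 149, 151, 151, 151, 150, 141, 112, 70, 35, 32, 29, 30, 30, 38, 66]
[ 534.4849748  -229.72909106  244.74855788] [-8.52835893  0.10403144  2.27560064] [-0.1664516   2.35888152 -0.07146067]
16 [ 647.2 -223.2   53. ] [ 646.  -223.2   59. ]
24 [ 644.5 -223.3   53. ] [ 643.4 -223.4   59. ]
30 [ 642.5 -223.4   53. ] [ 641.5 -223.5   59. ]
36 [ 640.5 -223.5   53. ] [ 639.5 -223.6   59. ]
```

The catch tip lies at jig x ≈ -64.6 and the tongue met resistance at jig x ≈ 72, so both agree: the slide is set about -7.5 mm and this is the stop. Now I'll swing down along the arc, keeping a light forward press.

Emit:
move_arm --targets '[{"dp": [-0.5, 0, -1], "spin": 0, "gripper": 0.45}, {"dp": [-1, 0, -2], "spin": 0, "gripper": 0.45}, {"dp": [-1.4, -0.05, -3], "spin": 0, "gripper": 0.45}, {"dp": [-1.8, -0.05, -4], "spin": 0, "gripper": 0.45}, {"dp": [-2.1, -0.1, -5], "spin": 0, "gripper": 0.45}, {"dp": [-2.4, -0.1, -6], "spin": 0, "gripper": 0.45}, {"dp": [-2.4, -0.1, -6], "spin": 0, "gripper": 0.45}]' --grip_force 15

```text
time: 11.6
eef_pos: [533.0, -229.7, 238.9]
ee_rot: [1.0, 0.024, -0.002, -0.0]
contact_force: [-5.1, -0.7, 1.9]
opening: 56.1
finger_force: 15.0
```

Emit:
move_arm --targets '[{"dp": [-0.3, 0, -1], "spin": 0, "gripper": 0.45}, {"dp": [-0.5, 0, -2], "spin": 0, "gripper": 0.45}, {"dp": [-0.7, 0, -3], "spin": 0, "gripper": 0.45}, {"dp": [-0.9, -0.05, -4], "spin": 0, "gripper": 0.45}, {"dp": [-0.9, -0.05, -4], "spin": 0, "gripper": 0.45}]'

```text
time: 12.02
eef_pos: [532.4, -229.8, 235.4]
ee_rot: [1.0, 0.024, -0.002, -0.0]
contact_force: [-5.5, 0.1, 2.2]
opening: 55.7
finger_force: 15.0
```

Emit:
move_arm --targets '[{"dp": [-0.2, 0, -1], "spin": 0, "gripper": 0.45}, {"dp": [-0.4, 0, -2], "spin": 0, "gripper": 0.45}, {"dp": [-0.4, 0, -2], "spin": 0, "gripper": 0.45}]'

```text
time: 12.27
eef_pos: [532.1, -229.8, 233.7]
ee_rot: [1.0, 0.024, -0.001, -0.0]
contact_force: [-5.5, 0.7, 3.6]
opening: 55.9
finger_force: 15.0
```

Emit:
move_arm --targets '[{"dp": [-0.1, 0, -1], "spin": 0, "gripper": 0.45}, {"dp": [-0.2, 0, -2], "spin": 0, "gripper": 0.45}, {"dp": [-0.2, 0, -2], "spin": 0, "gripper": 0.45}]'

```text
time: 12.52
eef_pos: [531.9, -229.8, 231.5]
ee_rot: [1.0, 0.024, -0.001, -0.0]
contact_force: [-6.2, 0.2, 2.2]
opening: 55.7
finger_force: 15.0
```

Emit:
move_arm --targets '[{"dp": [-0.1, 0, -1], "spin": 0, "gripper": 0.45}, {"dp": [-0.2, 0, -2], "spin": 0, "gripper": 0.45}, {"dp": [-0.2, 0, -2], "spin": 0, "gripper": 0.45}]'

```text
time: 12.77
eef_pos: [531.8, -229.8, 229.4]
ee_rot: [1.0, 0.024, -0.001, -0.0]
contact_force: [-4.8, -0.0, 0.9]
opening: 56.0
finger_force: 15.0
```

Emit:
move_arm --targets '[{"dp": [-0.1, 0, -1], "spin": 0, "gripper": 0.45}, {"dp": [-0.1, 0, -2], "spin": 0, "gripper": 0.45}, {"dp": [-0.1, 0, -2], "spin": 0, "gripper": 0.45}]'

```text
time: 13.02
eef_pos: [531.7, -229.7, 227.1]
ee_rot: [1.0, 0.024, -0.001, -0.0]
contact_force: [-5.0, 0.4, 1.8]
opening: 56.0
finger_force: 15.0
```

Emit:
move_arm --targets '[{"dp": [0, 0, -1], "spin": 0, "gripper": 0.45}, {"dp": [0, 0, -2], "spin": 0, "gripper": 0.45}, {"dp": [0, 0, -2], "spin": 0, "gripper": 0.45}]'

```text
time: 13.27
eef_pos: [531.8, -229.7, 227.0]
ee_rot: [1.0, 0.024, -0.002, -0.0]
contact_force: [-9.0, 1.7, 10.7]
opening: 56.0
finger_force: 15.0
```

It stops solidly at TCP z = 227.0, which is the height expected for a flat cover. I'll release, rise and look.

Emit:
move_arm --targets '[{"dp": [0, 0, 1.5], "spin": 0, "gripper": 0.45}, {"dp": [0, 0, 1.5], "spin": 0, "gripper": 0}, {"dp": [0, 0, 1.5], "spin": 0, "gripper": 0}, {"dp": [0, 0, 1.5], "spin": 0, "gripper": 0}, {"dp": [0, 0, 1.5], "spin": 0, "gripper": 0}, {"dp": [0, 0, 1.5], "spin": 0, "gripper": 0}, {"dp": [0, 0, 20], "spin": 0, "gripper": 0}, {"dp": [-20, 0, 55], "spin": 0, "gripper": 0}, {"dp": [-50, 0, 90], "spin": 0, "gripper": 0}, {"dp": [-80, 0, 120], "spin": 0, "gripper": 0}, {"dp": [-85, 0, 130], "spin": 0, "gripper": 0}, {"dp": [-85, 0, 130], "spin": 0, "gripper": 0}]'

```text
time: 14.27
eef_pos: [446.5, -229.9, 359.8]
ee_rot: [1.0, 0.024, 0.004, 0.001]
contact_force: [0.4, -0.2, 0.2]
opening: 87.0
finger_force: 0.0
```

```bash
python3 - <<'E'
from h import *
s=state(); print(s["time"],s["eef_pos"],s["contact_force"],s["opening"])
k=get_calibration("wrist"); w=camera("wrist"); c=camera("scene"); u,v=264,215
c=cv2.resize(c[v-60:v+60,u-66:u+66],(396,360),interpolation=cv2.INTER_CUBIC)
o=np.zeros((480,800,3),np.uint8); o[:,:400]=w[:,120:520]; o[:360,404:]=c; cv2.imwrite("pics/m6.png",o[:,:,::-1])
for r in nets.place_of("wrist","front")[:2]: print(r["confidence"],r["uv"],at("wrist",r["uv"],45,k).round(1))
E
```

```text
14.2667 [ 446.47593882 -229.93188031  359.76438751] [ 0.40980109 -0.19233242  0.24543157] 87.04589771627185
0.82 [325.4, 136.5] [ 514.9 -228.9   45. ]
0.49 [68.9, 295.3] [387.  -37.8  45. ]
```

View pics/m6.png

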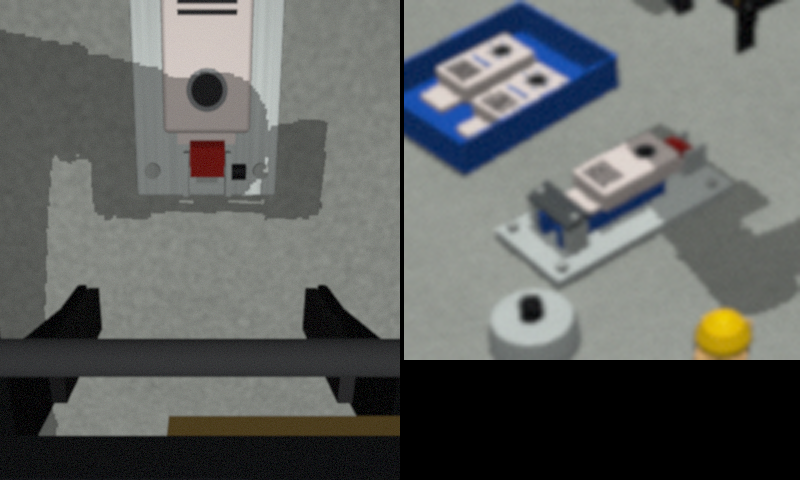

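The cover lies between the rails with its tongue under the lip. The flange shows at rows 132-144 in the left crop, and the red catch starts at about row 140, overlapping it by about 3 mm. I'll check that number, compare catch position with the start, and check that the rest of the bench is unmoved.

```bash
python3 - <<'E'
from h import *
k=get_calibration("wrist"); w=camera("wrist").astype(int)
red=(w[:,:,0]>80)&(w[:,:,1]<60); ys,xs=np.nonzero(red[120:200,290:360]); y0=ys.min()+120; print("red rows",y0,ys.max()+120)
print(w[125:152,302].sum(1).tolist())
print("tip",at("wrist",[326,y0],46,k).round(1)[:2])
t=camera("top").astype(int); a=cv2.imread("pics/top1.png")[:,:,::-1].astype(int)
r=(t[:,:,0]>70)&(t[:,:,1]<40); ys,xs=np.nonzero(r[245:272,385:412]); print("top red rows",ys.min()+245,ys.max()+245)
d=(abs(t-a).sum(2)>90).astype(np.uint8); n,_,st,_=cv2.connectedComponentsWithStats(d); print([q.tolist() for q in st[1:] if q[4]>25])
E
```

```text
red rows 140 175
[403, 396, 380, 356, 314, 302, 319, 373, 395, 410, 404, 396, 395, 398, 390, 406, 406, 399, 373, 371, 369, 353, 362, 367, 381, 353, 361]
tip [ 511.7 -228.4]Traceback (most recent call last):
  File "<stdin>", line 7, in <module>
    return umr_minimum(a, axis, None, out, keepdims, initial, where)
ValueError: zero-size array to reduction operation minimum which has no identity
```

The catch tip is at x = 511.7 (512.4 at the start), so it is shut, and it overlaps the flange end at row ~143. I'm handing in.

```bash
python3 -c "
from rig import job; print(job.finish_job())"
```

```text
the job is handed in; nothing more can be done
None
```

The cover is in the print jig with its tongue at the back stop, lying flat, and the red catch has snapped shut over the front flange; I let go of it and handed the job in at about 14.5 s, with my last camera comparison of the rest of the bench unfinished because the script failed.

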